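# Lock the guide ring into the pipe-threading die stock

### The job

Pick up the loose steel guide ring by its two upright cheeks and fit it into the head of the die stock: feel for the slots, press the ring gently down until its flange is flush, and turn it clockwise about a quarter turn until the two spring pins click up into the flange notches and lock it. Never force, hammer or drop it, leave the other things on the bench where they are, and let go at the end.

Things in the scene. Friction and masses are not known exactly. Their poses are not given: they have to be found in the camera images.
- guide_ring: Loose plain steel ring, about 0.4 kg, grip up. Origin: centre of its underside, z up. Round hub 48 mm across, 14 mm high, its foot tapered over 3 mm; above it a flange 92 mm across from 14 to 22 mm high; a 24 mm hole down the middle. Two bayonet lugs on the hub along +x and -x: each reaches 33 mm from the axis, 14 mm wide, 0 to 6 mm high. Half a turn gives the same ring.
- ring_grip (a point): On the ring's axis, 44 mm above its underside, between the two upright cheeks that stand on the flange (each 40 mm long along the ring's x, 9 mm thick, from 22 to 52 mm high). Their outer faces are 44 mm apart, at the ring's y = +22 and -22 mm: grip across these.
- ring_notch (a point): One of two open notches, 10 mm wide, in the edge of the ring's flange, on its underside 41 mm from the axis; the other is opposite. Seen from above each lies 10 degrees clockwise from a lug. They take the lock pins.
- die_stock: Die stock bolted flat to the bench: round base 128 mm across, red housing 110 mm across, red tube handle along its +x to 342 mm from the axis, 39 mm high (45 mm near the housing). Origin on the housing's axis, on the bench, z up. In the housing sits a steel ratchet head with the slots and pins. Ring and stock are hurt by more than 45 N between them.
- seat (a point): Centre of the head's flat top, the seat for the flange, 50 mm above the bench, 100 mm across. Bore 52 mm (2 mm free all round the hub). Two slots, 19 mm wide, reaching 37 mm from the axis, let the lugs through the 6 mm thick lip. Seated, the ring's underside is 14 mm below this; with its lugs standing on the lip, the underside is level with it.
- stock_side (a point): On the seat's edge on the stock's +x. The head, and so the slots, is clocked anticlockwise (seen from above) from the stock's x line by 0.12 to 1.0 rad, which is not measured, and stands fast. The lugs drop in only within about 4 degrees of the slots. Pressed within 2 mm of the seat the ring turns clockwise only; the pins lock 1.4 rad on from the slots, a stop follows 0.05 rad later.
- lock_pin (a joint): The two brass lock pins, 6 mm across, 41 mm from the axis, square to the slots. They move together on a spring: 0 = fully up, 6 mm out of the seat; 0.006 (m) = level with it. 2 N starts them down, 8 N holds them level. The flange pushes them down as the ring drops in (they lift it again if let go before the turn); they spring up in the notches when it is locked.
- coupling_a: Bystander: small dark steel pipe coupling standing upright, 42 mm across, 40 mm high; origin under its centre.
- coupling_b: Bystander: larger dark steel pipe coupling standing upright, 52 mm across, 45 mm high; origin under its centre.
- oil_bottle: Bystander: grey oil bottle, 56 mm across, 150 mm high; origin under its centre.
- hammer: Bystander: hammer lying on the bench; origin under its middle, handle towards its -x.
Not all that is in view belongs to the job. There is more than one size of the guide_ring; the job needs the middle-sized.

How it is judged:
By the outcome, as a careful person would: the job done as asked, in the order asked, and still so for the second after the job is handed in, with the robot touching nothing.
It also fails if it takes over 64 s, if anything falls off the work surface, if the arm or the gripper's body presses on something with over 40 N, if the wrist force passes 120 N, or if a joint passes its speed limit or range.

### The arm

A 7-joint arm with a two-finger parallel gripper is mounted at the origin on the work surface. World frame = base frame: x ahead of the robot, y to its left, z up, the work surface at z = 0. Lengths are in m, angles in rad, forces in N, time in s.
With the tool pointing down it reaches from about 0.35 to 0.9 m from the base axis. Payload 7.2 kg.
Tool frame: the origin (TCP) lies at the centre of the arm's flange, where the gripper is bolted on; the fingertips stand 173 mm ahead of it and the grasp point (between the pads) lies 155 mm ahead of it (grip_depth is the distance from the TCP to the grasp point, in m); z points along the fingers, y is the line along which they close (so a half turn about z gives the same grasp; the last joint's range is limited). The gripper opens to 85 mm and grips with 20 to 120 N. Pads are 22 mm wide; open, the fingers measure 114 mm over their backs; the gripper's body (76 mm by 85 mm) begins 54 mm behind the grasp point. The pads swing forward as they close: fully open they stand 13 mm farther back than shut.
Start: joints at [1.122, 0.411, -0.013, 1.596, 0.006, 1.134, -0.082], TCP at [0.232, -0.58, 0.405] pointing down, gripper open.
Joint ranges: [-2.95, 2.95], [-0.29, 1.99], [-1.47, 1.44], [0.14, 2.54], [-1.03, 4.17], [0.13, 1.85], [-2.86, 2.86]. Speed limits (rad/s): [2.39, 2.39, 3.01, 3.01, 3.14, 3.14, 3.14].

### API

Orientations are given as a unit quaternion [x, y, z, w].
In Python, from bench import observe, read_camera, sign_off, grip_depth gives the robot as it stands.
- The arm moves only by the shell command python3 -m crank 'ROWS' [OPENING] [FORCE]. ROWS is JSON, one flat list of numbers, 6 for each row, row after row: the shift along the world's x, y, z in cm, then the turn, a rotation vector about the world's x, y, z in degrees. In form: [dx, dy, dz, rx, ry, rz, dx, dy, dz, rx, ry, rz, ...]. A call has 1 to 8 rows; each row is the pose to reach, as a shift and turn from the pose commanded when the call began; what a row does not reach only later rows make up. A row lasts 1/10 s, in which the tool goes at most 50 mm and 8.59 degrees, less where a joint would pass 70% of its speed; a pose out of reach is approached as far as the arm can. A call with a gripper value outside its range is refused whole. OPENING is the finger opening in cm, from 0 to 8.54, set as the call begins (- or left out, the last holds). The fingers move at their own pace and stop on an object; FORCE is the grip in N (left out, the last holds). Time passes only in rows, so rows that repeat a pose let the fingers close. It gives the time, the measured TCP pose, the force, the opening and the grip force at its end, in the units of the state.
- observe(): the state, without advancing time (a new reading comes with each control period).
- read_camera(name): name is "scene" or "top" or "wrist"; returns a dict with "pixels" (400x640x3 uint8, red, green, blue), "camera_matrix" (3x3 intrinsics, pixels), "k1" (the pictures are not rectified: a ray, as slopes to the right and down, at radius r is drawn at 1 + k1 r^2 times it, then the intrinsics apply), "rvec" (rotation vector, rad) and "tvec" (3), from world to camera coordinates, as OpenCV has them. Camera axes: x right, y down, z forward; pixel columns grow to the right and rows downward; lengths in m; the calibration is good to about 2 mm. A picture is of the moment at which its call begins. There is no depth.
- sign_off(): hands the job in; it is judged then, once.
The state is a dict: "time": time; "joint_positions": joint angles; "joint_vel": joint speeds; "joint_torque": joint torques, N m; "ee_pos": TCP position; "tool_rot": TCP orientation; "force": force on the tool from outside, world axes, zero at the start; "torque": the same for the moment, N m; "finger_gap": finger opening in m; "grasp_force": force on a finger pad.
Only numpy, scipy, OpenCV 4.12 (cv2) and the standard library are available. Lean on these libraries where they do the work, as an engineer would, in place of code of your own. Each camera call takes 0.05 s, during which the arm holds its last target. There are 200 camera calls.

## Working session

There is one attempt and no reset: what is moved stays moved. The work goes in short steps, Python scripts to look and compute and a shell command to move; the robot and the scene stay as the last step left them, time stands still between calls to the robot, and variables do not carry over. Pictures are saved under pics/ and viewed, at most 10 in all, crops included, and the job is handed in when it is done.

```bash
ls; mkdir -p pics; cat > h.py <<'E'
import numpy as np, cv2
from bench import observe, read_camera, grip_depth
def snap(name,f=None):
    c=read_camera(name)
    if f: cv2.imwrite('pics/'+f,c['pixels'][:,:,::-1])
    return c
def ray(c,u,v):
    K=np.array(c['camera_matrix']);k=c['k1']
    x=(u-K[0,2])/K[0,0];y=(v-K[1,2])/K[1,1]
    rd=np.hypot(x,y);r=rd
    for _ in range(30): r=rd/(1+k*r*r)
    s=r/rd if rd>0 else 1
    R=cv2.Rodrigues(np.array(c['rvec'],float))[0];t=np.array(c['tvec'],float).ravel()
    return -R.T@t, R.T@np.array([x*s,y*s,1])
def onz(c,u,v,z):
    o,d=ray(c,u,v); return o+d*(z-o[2])/d[2]
def proj(c,p):
    R=cv2.Rodrigues(np.array(c['rvec'],float))[0];q=R@np.array(p,float)+np.array(c['tvec'],float).ravel()
    x,y=q[:2]/q[2];f=1+c['k1']*(x*x+y*y);K=np.array(c['camera_matrix'])
    return np.array([K[0,0]*x*f+K[0,2],K[1,1]*y*f+K[1,2]])
E
python3 - <<'E'
from h import *
import numpy as np
a=snap('scene','s1.png');b=snap('top','t1.png');w=snap('wrist','w1.png')
s=observe();print(s['time'],s['ee_pos'],s['tool_rot'],s['finger_gap'],s['force'],grip_depth)
for c in(a,b,w):print(ray(c,320,200),c['camera_matrix'],c['k1'])
E
```

```text
pics
0.15 [ 0.23219568 -0.58008559  0.40403595] [ 9.81926676e-01  1.89260697e-01 -1.79094884e-04 -5.99834612e-04] 0.08573052703014046 [-0.5316364  -0.16785134 -0.09505774] 0.1547
(array([ 1.15604187, -0.5565192 ,  0.64347579]), array([-0.56883335,  0.61207807, -0.54942245])) [[367.85655911   0.         322.40193769]
 [  0.         367.85655911 202.12390603]
 [  0.           0.           1.        ]] -0.08674587509489019
(array([0.53272864, 0.059096  , 0.95085381]), array([ 0.05998593,  0.00498757, -0.99849047])) [[368.94362384   0.         311.42914884]
 [  0.         368.94362384 203.01455476]
 [  0.           0.           1.        ]] 0.022553508782311917
(array([ 0.30513173, -0.55069192,  0.37300841]), array([-0.28268954, -0.12350003, -0.95129343])) [[352.98001851   0.         316.13341395]
 [  0.         352.98001851 199.22516241]
 [  0.           0.           1.        ]] -0.07576890813957353
```

View pics/t1.png

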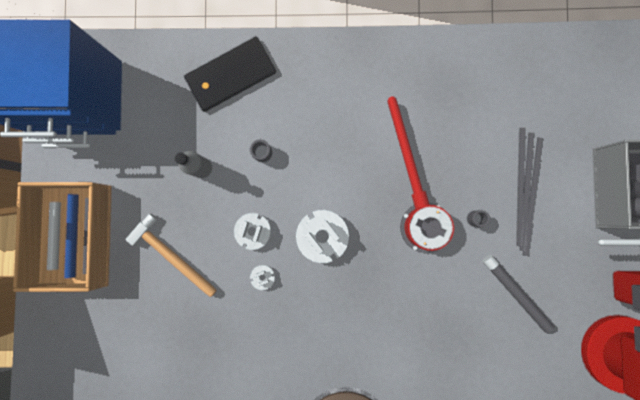

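View pics/s1.png

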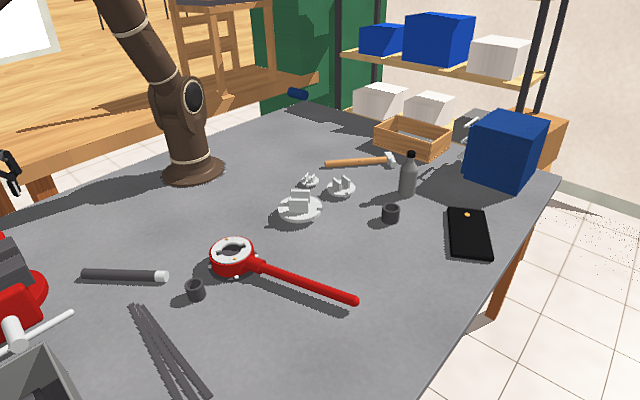

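Three rings are in the top view: (323,237) at about 55 px, (253,231) at about 37 px and (263,277) at about 25 px. The job's flange is 92 mm, which is about 37 px here, so the one at (253,231) fits. The stock head is at (430,228) with its handle running up to (393,100). Next I'll confirm with an enlarged crop.

```bash
python3 - <<'E'
from h import *
b=snap('top');im=b['pixels'][:,:,::-1]
A=im[205:255,225:285];B=im[200:256,397:463]
cv2.imwrite('pics/c1.png',np.hstack([cv2.resize(A,(390,390),interpolation=2),cv2.resize(B,(390,390),interpolation=2)]))
p=b['pixels'].astype(int);m=((p.min(2)>150)).astype(np.uint8)
n,l,st,ce=cv2.connectedComponentsWithStats(m)
for i in range(1,n):
    if st[i,4]>60 and 200<ce[i][0]<470 and 180<ce[i][1]<300:
        pts=np.argwhere(l==i)[:,::-1].astype(np.int32)
        (x,y),r=cv2.minEnclosingCircle(pts)
        print(st[i],ce[i],(x,y),r,onz(b,x,y,.022),onz(b,x,y,.05))
hsv=cv2.cvtColor(b['pixels'],cv2.COLOR_RGB2HSV)
red=((hsv[...,1]>150)&((hsv[...,0]<8)|(hsv[...,0]>172))&(hsv[...,2]>90)).astype(np.uint8)
red[:, :380]=0;red[:,470:]=0
ys,xs=np.nonzero(red);h=ys<195
for y0 in range(105,195,15):
    k=ys==y0;print(y0,xs[k].mean(),onz(b,xs[k].mean(),y0,.03))
E
```

```text
[410 207  42  42 955] [430.75183246 227.43036649] (430.84783935546875, 227.17391967773438) 21.261632919311523 [ 0.52068141 -0.21155693  0.022     ] [ 0.52104457 -0.20339818  0.05      ]
[416 254  16  16  69] [424.13043478 260.26086957] (423.9101257324219, 260.8314514160156) 8.431753158569336 [ 0.43756673 -0.1931899   0.022     ] [ 0.44043535 -0.18558483  0.05      ]
[436 269  18  19  93] [444.33333333 278.66666667] (444.1944580078125, 278.97222900390625) 10.13994312286377 [ 0.39357889 -0.24173358  0.022     ] [ 0.39777352 -0.23266517  0.05      ]
105 393.0 [ 0.82701176 -0.11966047  0.03      ]
120 397.0 [ 0.78883346 -0.12930383  0.03      ]
135 401.5 [ 0.7507911  -0.14012885  0.03      ]
150 406.0 [ 0.71290616 -0.15088709  0.03      ]
165 410.0 [ 0.67519238 -0.16034419  0.03      ]
180 414.5 [ 0.63764419 -0.17096623  0.03      ]
```

View pics/c1.png

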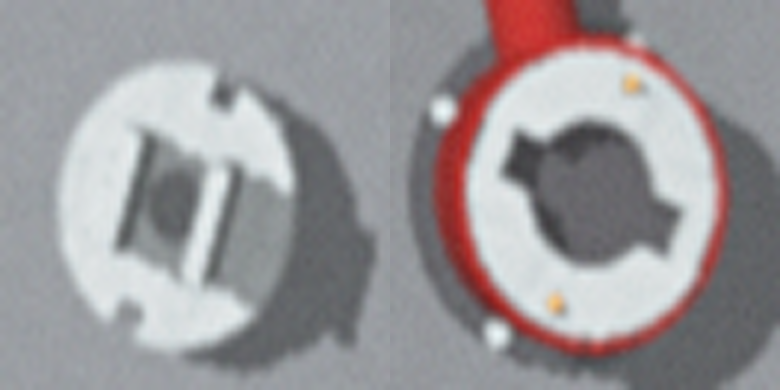

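The crop confirms it: the ring at (253,231) has two cheeks, plus notches near px (259,217) and (244.5,245). On the stock, the pins are near (438,212) and (425,243.5), with the slots square to them. Next I'll measure these more precisely.

```bash
python3 - <<'E'
from h import *
b=snap('top');p=b['pixels'].astype(int)
# ring flange
m=(p.min(2)>165).astype(np.uint8);m[:205]=0;m[255:]=0;m[:,:228]=0;m[:,280:]=0
ys,xs=np.nonzero(m);h=cv2.convexHull(np.c_[xs,ys].astype(np.float32))
print('ring hull',cv2.minEnclosingCircle(h),cv2.fitEllipse(h))
(c,_)=cv2.minEnclosingCircle(h);print(onz(b,*c,.022),proj(b,onz(b,*c,.022)))
g=p.mean(2)
def dark(u,v,r=3):
    w=np.clip(165-g[v-r:v+r+1,u-r:u+r+1],0,None);Y,X=np.mgrid[v-r:v+r+1,u-r:u+r+1]
    return (X*w).sum()/w.sum(),(Y*w).sum()/w.sum()
n1,n2=dark(259,217),dark(244,245);P,Q=onz(b,*n1,.018),onz(b,*n2,.018)
print('notches',n1,n2,P,Q,(P+Q)/2,np.linalg.norm(P-Q),np.degrees(np.arctan2(*(P-Q)[1::-1])))
# head
o=np.clip(p[...,0]-p[...,2]-30,0,None)*(p[...,1]>120)
def cen(w,u,v,r=4):
    s=w[v-r:v+r+1,u-r:u+r+1];Y,X=np.mgrid[v-r:v+r+1,u-r:u+r+1];return (X*s).sum()/s.sum(),(Y*s).sum()/s.sum()
p1,p2=cen(o,438,212),cen(o,425,243);P,Q=onz(b,*p1,.056),onz(b,*p2,.056)
print('pins',p1,p2,P,Q,(P+Q)/2,np.linalg.norm(P-Q),np.degrees(np.arctan2(*(P-Q)[1::-1])))
E
```

```text
ring hull ((251.87057495117188, 230.9863739013672), 19.105512619018555) ((251.2160186767578, 230.90859985351562), (36.32390213012695, 37.782039642333984), 11.471701622009277)
[0.51036655 0.23552913 0.022     ] [251.87057495 230.9863739 ]
notches (np.float64(259.30736196319015), np.float64(216.19693251533744)) (np.float64(243.6954732510288), np.float64(245.619341563786)) [0.54770954 0.21771559 0.018     ] [0.47336147 0.25666073 0.018     ] [0.5105355  0.23718816 0.018     ] 0.08393069169141575 -27.646530100864222
pins (np.float64(438.1190476190476), np.float64(210.75892857142858)) (np.float64(424.51785714285717), np.float64(243.19285714285715)) [ 0.56043283 -0.21948582  0.056     ] [ 0.48289265 -0.18607746  0.056     ] [ 0.52166274 -0.20278164  0.056     ] 0.08443102473719569 -23.308897721703143
```

```bash
python3 -m crank '[1.2,3.6,0,0,0,6.5, 2.4,7.2,0,0,0,13, 3.6,10.8,0,0,0,19.5, 4.8,14.4,0,0,0,26, 6,18,0,0,0,32.5, 7.2,21.6,0,0,0,39, 8.4,25.2,0,0,0,45.5, 9.6,28.8,0,0,0,52]' 8.5 40
python3 -m crank '[1.2,3.6,0,0,0,6.5, 2.4,7.2,0,0,0,13, 3.6,10.8,0,0,0,19.5, 4.8,14.4,0,0,0,26, 6,18,0,0,0,32.5, 7.2,21.6,0,0,0,39, 8.4,25.2,0,0,0,45.5, 9.6,28.8,0,0,0,52]'
```

```text
time: 1.05
ee_pos: [0.3285, -0.2907, 0.4048]
tool_rot: [0.798, 0.602, -0.0, 0.0]
force: [1.4, -0.0, 0.1]
finger_gap: 0.0851
grasp_force: 0.0
time: 1.85
ee_pos: [0.4244, -0.0028, 0.405]
tool_rot: [0.453, 0.891, -0.0, 0.0]
force: [-0.2, -0.1, -0.4]
finger_gap: 0.0851
grasp_force: 0.0
```

```bash
python3 -m crank '[1.2,3.4,-1.5,0,0,5.2, 2.4,6.8,-3,0,0,10.4, 3.6,10.2,-4.5,0,0,15.6, 4.8,13.6,-6,0,0,20.8, 6,17,-7,0,0,26, 7.2,20.4,-8,0,0,31.2, 8.6,23.9,-8.5,0,0,36.3, 8.6,23.9,-8.5,0,0,36.3]'
python3 - <<'E'
from h import *
w=snap('wrist','w2.png');s=observe();print(s['ee_pos'],s['tool_rot'],s['joint_positions'],s['force'])
r=np.radians(-17.6);R=np.array([[np.cos(r),-np.sin(r)],[np.sin(r),np.cos(r)]])
im=w['pixels'][:,:,::-1].copy()
for a in range(0,360,10):
    q=proj(w,[.5105+.046*np.cos(np.radians(a)),.2365+.046*np.sin(np.radians(a)),.022]);cv2.circle(im,tuple(int(i) for i in q),1,(0,0,255),-1)
for x in(-.02,.02):
  for y in(-.022,-.013,.013,.022):
    q=proj(w,[*(np.array([.5105,.2365])+R@[x,y]),.052]);cv2.circle(im,tuple(int(i) for i in q),2,(0,255,0),-1)
cv2.imwrite('pics/w2.png',im)
E
```

```text
time: 2.65
ee_pos: [0.5104, 0.2393, 0.3189]
tool_rot: [0.152, 0.988, 0.002, -0.001]
force: [-0.5, 1.3, 0.6]
finger_gap: 0.0849
grasp_force: 0.0
[0.51006913 0.23702544 0.31894722] [ 1.53731487e-01  9.88111947e-01  7.13557041e-04 -9.48828247e-04] [ 0.07101481  0.52117393 -0.79700418  1.80450487  0.43386021  1.00083929
  0.36212085] [-0.46251029  0.04680673 -0.37654756]
```

View pics/w2.png

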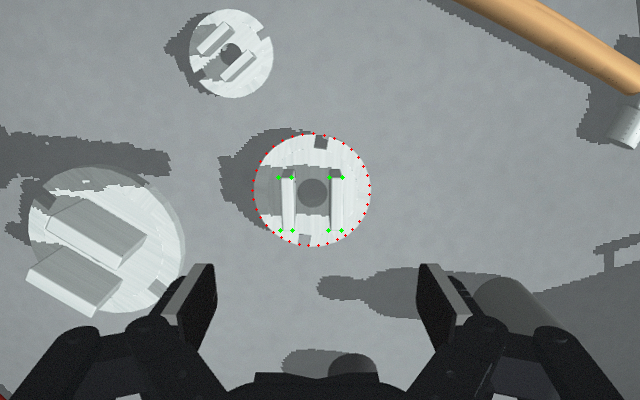

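The wrist view shows the overlay matching the ring: flange at (312,190), cheeks at (289,203) and (336,203). The way is clear, so I'll go down and grip.

```bash
python3 -m crank '[0,0,-2,0,0,0, 0,0,-4,0,0,0, 0,0,-6,0,0,0, 0,0,-8,0,0,0, 0,0,-9.5,0,0,0, 0,0,-10.8,0,0,0, 0,0,-11.7,0,0,0, 0,0,-11.7,0,0,0]'
python3 -m crank '[0,0,0,0,0,0, 0,0,0,0,0,0, 0,0,0,0,0,0, 0,0,0,0,0,0, 0,0,0,0,0,0, 0,0,0,0,0,0, 0,0,0,0,0,0, 0,0,0,0,0,0]' 3.5 60
```

```text
time: 3.5
ee_pos: [0.51, 0.2344, 0.2018]
tool_rot: [0.156, 0.988, -0.0, -0.001]
force: [-0.5, -0.4, 0.2]
finger_gap: 0.085
grasp_force: 0.0
time: 4.3
ee_pos: [0.5107, 0.2352, 0.2037]
tool_rot: [0.155, 0.988, 0.001, 0.001]
force: [-0.4, 1.0, 5.3]
finger_gap: 0.0427
grasp_force: 62.1
```

```bash
python3 -m crank '[0,0,0.5,0,0,0, 0,0,2,0,0,0, 0,0,4,0,0,0, 0,0,6,0,0,0, 0,0,8,0,0,0, 0,0,10,0,0,0, 0,0,12,0,0,0, 0,0,12,0,0,0]'
python3 -m crank '[0.1,-2,0,0,0,-6, 0.2,-5,0,0,0,-12, 0.3,-8.5,0,0,0,-18, 0.4,-12,0,0,0,-24, 0.5,-15.5,0,0,0,-30, 0.6,-19,0,0,0,-36, 0.7,-22.5,0,0,0,-42, 0.8,-26,0,0,0,-48]'
python3 -m crank '[0,-3,0,0,0,-6, 0,-6,0,0,0,-12, 0,-9,0,0,0,-18, 0,-12,0,0,0,-24, 0,-14,0,0,0,-30, 0.1,-15.5,0,0,0,-36, 0.3,-17.5,0,0,0,-42, 0.3,-17.5,0,0,0,-47.7]'
python3 -m crank '[0,0,0,0,0,0, 0,0,0,0,0,0, 0,0,0,0,0,0]'
```

```text
time: 5.1
ee_pos: [0.5106, 0.2354, 0.3258]
tool_rot: [0.155, 0.988, 0.001, 0.002]
force: [0.4, 0.6, -3.1]
finger_gap: 0.043
grasp_force: 61.7
time: 5.9
ee_pos: [0.5176, -0.0267, 0.3221]
tool_rot: [0.546, 0.838, -0.0, -0.0]
force: [0.9, 0.4, -2.7]
finger_gap: 0.0429
grasp_force: 61.7
time: 6.7
ee_pos: [0.5205, -0.2034, 0.3217]
tool_rot: [0.839, 0.544, -0.001, 0.0]
force: [-0.8, 0.6, -2.7]
finger_gap: 0.0427
grasp_force: 61.7
time: 7.0
ee_pos: [0.5212, -0.1995, 0.3224]
tool_rot: [0.836, 0.549, -0.0, -0.0]
force: [0.9, -0.3, -3.7]
finger_gap: 0.0425
grasp_force: 61.7
```

```bash
python3 - <<'E'
from h import *
w=snap('wrist');s=snap('scene')
o=observe();print(o['ee_pos'],o['tool_rot'],o['joint_positions'])
def draw(c):
    im=c['pixels'][:,:,::-1].copy()
    for a in range(0,360,10):
        q=proj(c,[.5213+.05*np.cos(np.radians(a)),-.203+.05*np.sin(np.radians(a)),.05]);cv2.circle(im,tuple(int(i) for i in q),1,(255,0,255),-1)
        x,y,z=o['ee_pos'];q=proj(c,[x+.046*np.cos(np.radians(a)),y+.046*np.sin(np.radians(a)),z-.2035+.022]);cv2.circle(im,tuple(int(i) for i in q),1,(0,255,0),-1)
    for a in(-23.3,156.7):
        q=proj(c,[.5213+.041*np.cos(np.radians(a)),-.203+.041*np.sin(np.radians(a)),.056]);cv2.circle(im,tuple(int(i) for i in q),2,(255,255,0),-1)
    for a in(66.7-10,66.7+170):
        x,y,z=o['ee_pos'];q=proj(c,[x+.041*np.cos(np.radians(a)),y+.041*np.sin(np.radians(a)),z-.2035+.022]);cv2.circle(im,tuple(int(i) for i in q),2,(255,255,0),-1)
    return im
a=draw(w)[60:320,160:480];b=cv2.resize(draw(s)[130:300,150:320],(0,0),fx=2.6,fy=2.6)
b=b[:442];a=cv2.resize(a,(350,284))
h=np.zeros((442,350,3),np.uint8);h[:284]=a
cv2.imwrite('pics/m3.png',np.hstack([h,b]))
E
```

```text
[ 0.52125997 -0.19973248  0.32259887] [ 8.36074526e-01  5.48615867e-01 -1.46624115e-05 -1.30499962e-04] [ 0.54747772  0.40959695 -0.34540613  1.83274821  0.16904559  0.92813594
 -0.28267419]
```

View pics/m3.png

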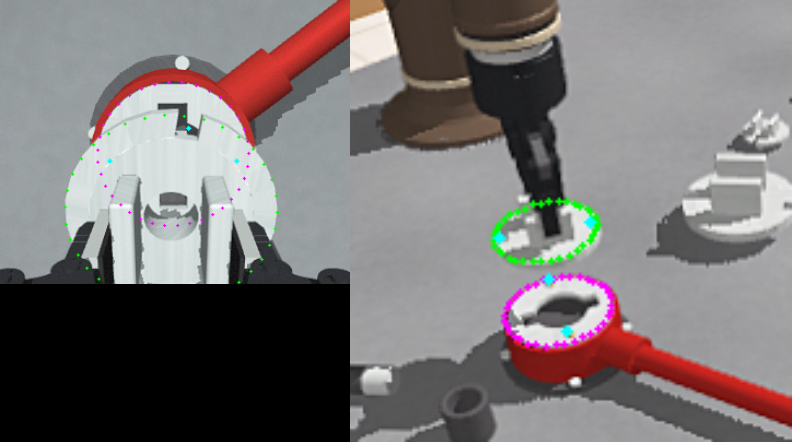

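The overlays fit both views: in the scene crop the ring sits at (547,232) above the seat at (559,312). Next I'll refine the seat centre from the pins in the scene view.

```bash
python3 - <<'E'
from h import *
c=snap('scene');p=c['pixels'].astype(int)
o=np.clip(p[...,0]-p[...,2]-40,0,None)*(p[...,1]>110)*(p[...,1]-p[...,2]>10)
P=[]
for a in(-23.3,156.7):
    u,v=proj(c,[.5213+.041*np.cos(np.radians(a)),-.203+.041*np.sin(np.radians(a)),.054]).round().astype(int);r=5
    s=o[v-r:v+r+1,u-r:u+r+1];Y,X=np.mgrid[v-r:v+r+1,u-r:u+r+1]
    q=(X*s).sum()/s.sum(),(Y*s).sum()/s.sum();P.append(onz(c,*q,.054));print((u,v),q,(s>0).sum(),P[-1])
print((P[0]+P[1])/2,np.linalg.norm(P[0]-P[1]),np.degrees(np.arctan2(*(P[0]-P[1])[1::-1])))
E
python3 -m crank '[0,-0.3,-1.5,0,0,0, 0,-0.3,-3,0,0,0, 0,-0.3,-4,0,0,0, 0,-0.3,-5,0,0,0, 0,-0.3,-5.4,0,0,0, 0,-0.3,-5.4,0,0,0, 0,-0.3,-5.4,0,0,0]'
```

```text
(np.int64(234), np.int64(258)) (np.float64(234.57142857142858), np.float64(257.9419642857143)) 6 [ 0.55951228 -0.21807666  0.054     ]
(np.int64(226), np.int64(238)) (np.float64(226.60625), np.float64(238.18541666666667)) 7 [ 0.4834478  -0.18606377  0.054     ]
[ 0.52148004 -0.20207022  0.054     ] 0.08252654747127805 -22.824528351849036
time: 7.85
ee_pos: [0.5215, -0.2032, 0.269]
tool_rot: [0.837, 0.548, 0.0, 0.0]
force: [-0.3, 0.0, -2.6]
finger_gap: 0.0429
grasp_force: 61.8
```

```bash
python3 -m crank '[0,0,-0.4,0,0,0, 0,0,-0.8,0,0,0, 0,0,-1.2,0,0,0, 0,0,-1.4,0,0,0, 0,0,-1.5,0,0,0, 0,0,-1.6,0,0,0, 0,0,-1.7,0,0,0, 0,0,-1.8,0,0,0]'
```

```text
time: 8.65
ee_pos: [0.5213, -0.2032, 0.2507]
tool_rot: [0.837, 0.548, 0.0, 0.0]
force: [0.6, -0.4, -3.1]
finger_gap: 0.0426
grasp_force: 61.8
```

```bash
python3 -m crank '[0,0,-0.05,0,0,0, 0,0,-0.1,0,0,0, 0,0,-0.15,0,0,0, 0,0,-0.2,0,0,0, 0,0,-0.25,0,0,0, 0,0,-0.3,0,0,0]'
```

```text
time: 9.25
ee_pos: [0.5213, -0.2032, 0.2477]
tool_rot: [0.837, 0.548, 0.0, 0.0]
force: [0.2, -0.8, -4.2]
finger_gap: 0.0428
grasp_force: 61.8
```

The ring has gone about 6 mm past the lip level with no contact, so the lugs are in the slots. I'll keep going gently onto the pins.

```bash
python3 -m crank '[0,0,-0.1,0,0,0, 0,0,-0.2,0,0,0, 0,0,-0.3,0,0,0, 0,0,-0.4,0,0,0, 0,0,-0.5,0,0,0]'; python3 -m crank '[0,0,-0.05,0,0,0, 0,0,-0.1,0,0,0, 0,0,-0.15,0,0,0, 0,0,-0.2,0,0,0]'
```

```text
time: 9.75
ee_pos: [0.5213, -0.2032, 0.2428]
tool_rot: [0.837, 0.548, 0.0, 0.0]
force: [-0.8, 0.5, 0.9]
finger_gap: 0.0427
grasp_force: 62.1
time: 10.15
ee_pos: [0.5213, -0.2032, 0.2408]
tool_rot: [0.837, 0.548, 0.0, 0.0]
force: [-1.3, 0.5, 1.9]
finger_gap: 0.043
grasp_force: 62.4
```

```bash
python3 -m crank '[0,0,-0.05,0,0,0, 0,0,-0.1,0,0,0, 0,0,-0.1,0,0,0]'; python3 -m crank '[0,0,-0.05,0,0,0, 0,0,-0.05,0,0,0]';python3 -m crank '[0,0,-0.05,0,0,0, 0,0,-0.05,0,0,0]'
```

```text
time: 10.45
ee_pos: [0.5213, -0.2033, 0.2398]
tool_rot: [0.837, 0.548, 0.0, 0.0]
force: [-0.1, 0.2, 2.9]
finger_gap: 0.0427
grasp_force: 62.5
time: 10.65
ee_pos: [0.5214, -0.2033, 0.2397]
tool_rot: [0.837, 0.548, 0.0, 0.0]
force: [-2.2, 1.4, 8.1]
finger_gap: 0.043
grasp_force: 63.1
time: 10.85
ee_pos: [0.5213, -0.2032, 0.2396]
tool_rot: [0.837, 0.548, -0.0, 0.0]
force: [-3.6, 2.5, 12.3]
finger_gap: 0.0425
grasp_force: 63.7
```

The flange is flush: z has stopped and net contact is about 15 N. I'll hold that and turn clockwise.

```bash
python3 -m crank '[0,0,0,0,0,-2, 0,0,0,0,0,-4, 0,0,0,0,0,-6, 0,0,0,0,0,-9, 0,0,0,0,0,-12, 0,0,0,0,0,-15]'; python3 -c "
from bench import observe;o=observe();print(o['force'],o['torque'])"
```

```text
time: 11.45
ee_pos: [0.5214, -0.204, 0.2397]
tool_rot: [0.901, 0.433, 0.0, 0.001]
force: [-3.0, -2.1, 11.2]
finger_gap: 0.0427
grasp_force: 63.5
[-3.04484145 -2.11389636 11.2020797 ] [-0.14025775  0.95796325  0.30713199]
```

```bash
python3 -m crank '[0,0,0,0,0,-4, 0,0,0,0,0,-8, 0,0,0,0,0,-12, 0,0,0,0,0,-16, 0,0,0,0,0,-20, 0,0,0,0,0,-24, 0,0,0,0,0,-28]'; python3 -m crank '[0,0,0,0,0,-4, 0,0,0,0,0,-8, 0,0,0,0,0,-12, 0,0,0,0,0,-16, 0,0,0,0,0,-20, 0,0,0,0,0,-24, 0,0,0,0,0,-28]'; python3 -c "
from bench import observe;o=observe();print(o['force'],o['torque'])"
```

```text
time: 12.15
ee_pos: [0.5214, -0.2038, 0.2397]
tool_rot: [0.979, 0.202, 0.0, 0.001]
force: [-3.7, 0.2, 11.7]
finger_gap: 0.0429
grasp_force: 63.5
time: 12.85
ee_pos: [0.5217, -0.2035, 0.2397]
tool_rot: [0.999, -0.041, 0.001, 0.0]
force: [-2.5, -0.2, 10.1]
finger_gap: 0.0431
grasp_force: 63.4
[-2.47149087 -0.18406126 10.11405802] [0.27394979 0.5719722  0.24470555]
```

```bash
T='from bench import observe;o=observe();print(o["tool_rot"][:2],o["force"],o["torque"])'
python3 -m crank '[0,0,0,0,0,-2, 0,0,0,0,0,-4, 0,0,0,0,0,-6, 0,0,0,0,0,-7, 0,0,0,0,0,-7]'; python3 -c "$T"; python3 -m crank '[0,0,0,0,0,-0.5, 0,0,0,0,0,-1, 0,0,0,0,0,-1]'; python3 -c "$T";  python3 -m crank '[0,0,0,0,0,-0.5, 0,0,0,0,0,-1, 0,0,0,0,0,-1]'; python3 -c "$T"
```

```text
time: 13.35
ee_pos: [0.5219, -0.2034, 0.2397]
tool_rot: [0.995, -0.101, 0.001, 0.0]
force: [-1.0, 0.4, 8.9]
finger_gap: 0.0428
grasp_force: 63.3
[ 0.99487497 -0.10110619] [-1.00386499  0.37592396  8.9109838 ] [ 0.21400932  0.33219157 -0.15466542]
time: 13.65
ee_pos: [0.5219, -0.2033, 0.2397]
tool_rot: [0.994, -0.109, 0.001, 0.0]
force: [-1.7, 0.4, 8.5]
finger_gap: 0.0424
grasp_force: 63.3
[ 0.99399228 -0.1094445 ] [-1.6868625   0.41199009  8.50240295] [0.28050627 0.27490682 0.08850558]
time: 13.95
ee_pos: [0.522, -0.2033, 0.2397]
tool_rot: [0.993, -0.118, 0.001, 0.0]
force: [-1.3, 1.3, 9.1]
finger_gap: 0.0431
grasp_force: 63.3
[ 0.99300541 -0.11806351] [-1.30669889  1.33899739  9.09544052] [0.23958027 0.31678506 0.10463672]
```

```bash
T='from bench import observe;o=observe();print(o["tool_rot"][:2],o["force"],o["torque"])'
python3 -m crank '[0,0,0,0,0,-0.5, 0,0,0,0,0,-0.8, 0,0,0,0,0,-0.8]'; python3 -c "$T"
python3 - <<'E'
from h import *
for n in('scene','wrist','top'):
    c=snap(n);globals()[n]=c
ctr=[.5215,-.2028]
a=cv2.resize(scene['pixels'][215:280,190:275,::-1],(0,0),fx=4.6,fy=4.6,interpolation=2)
b=wrist['pixels'][60:360,150:540,::-1]
h=np.zeros((max(a.shape[0],300),a.shape[1]+390,3),np.uint8);h[:a.shape[0],:a.shape[1]]=a;h[:300,a.shape[1]:]=b
cv2.imwrite('pics/l4.png',h);print(h.shape)
E
```

```text
time: 14.25
ee_pos: [0.522, -0.2032, 0.2396]
tool_rot: [0.992, -0.125, 0.001, 0.0]
force: [-1.5, 0.5, 8.4]
finger_gap: 0.0428
grasp_force: 63.3
[ 0.99216333 -0.1249429 ] [-1.51451322  0.49964251  8.41304399] [0.24622243 0.37192659 0.09576656]
(300, 781, 3)
```

View pics/l4.png

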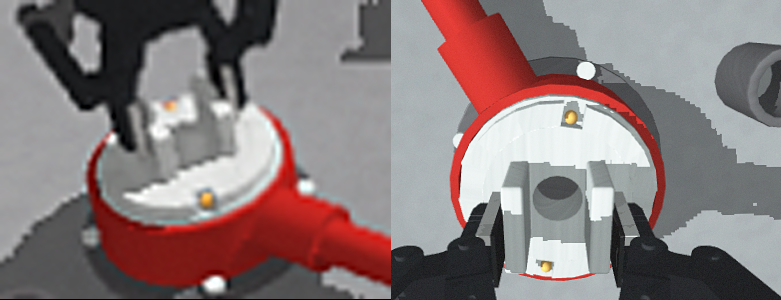

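Both views show an orange pin centred in each notch: wrist crop (570,117) and (545,266), scene crop (206,200) and (169,104). I'll check the pin height by triangulation before letting go.

```bash
python3 - <<'E'
from h import *
W=snap('wrist');S=snap('scene')
def blob(c,u,v,r):
    p=c['pixels'].astype(int);o=np.clip(p[...,0]-p[...,2]-50,0,None)*(p[...,1]-p[...,2]>15)
    s=o[v-r:v+r+1,u-r:u+r+1];Y,X=np.mgrid[v-r:v+r+1,u-r:u+r+1];return (X*s).sum()/s.sum(),(Y*s).sum()/s.sum()
for w,s in(((570-391+150,117+60),(190+206/4.6,215+200/4.6)),((545-391+150,266+60),(190+169/4.6,215+104/4.6))):
    a=blob(W,*map(round,w),10);b=blob(S,*map(round,s),4)
    o1,d1=ray(W,*a);o2,d2=ray(S,*b)
    t=np.linalg.lstsq(np.c_[d1,-d2],o2-o1,rcond=None)[0];p,q=o1+t[0]*d1,o2+t[1]*d2;print(a,b,p,q)
E
```

```text
(np.float64(329.3722540592168), np.float64(177.38932664756447)) (np.float64(234.45862068965516), np.float64(257.9068965517241)) [ 0.55882358 -0.21868131  0.05406506] [ 0.55919183 -0.21817222  0.05398442]
(np.float64(304.22141160502207), np.float64(326.4099083814048)) (np.float64(226.5023923444976), np.float64(237.55502392344496)) [ 0.48781814 -0.18815085  0.05962355] [ 0.4876631  -0.18830817  0.05970183]
```

The pins stand up in the notches (z about 54 and 60 mm), so the ring is locked. Next I ease the press, open and withdraw.

```bash
python3 -m crank '[0,0,0.05,0,0,0, 0,0,0.1,0,0,0, 0,0,0.1,0,0,0]'; python3 -m crank '[0,0,0,0,0,0, 0,0,0,0,0,0, 0,0,0,0,0,0, 0,0,0,0,0,0, 0,0,0,0,0,0, 0,0,0,0,0,0, 0,0,0,0,0,0]' 8.5; python3 -m crank '[0,0,1,0,0,0, 0,0,2.5,0,0,0, 0,0,4.5,0,0,0, 0,0,7,0,0,0, 0,0,10,0,0,0, 0,0,12,0,0,0, 0,0,14,0,0,0, 0,0,14,0,0,0]'
python3 - <<'E'
from h import *
w=snap('wrist');s=snap('scene')
a=w['pixels'][50:350,150:540,::-1]
b=cv2.resize(s['pixels'][215:280,190:275,::-1],(390,300),interpolation=2);cv2.imwrite('pics/f5.png',np.hstack([a,b]))
E
```

```text
time: 14.8
ee_pos: [0.5215, -0.2033, 0.2397]
tool_rot: [0.992, -0.125, 0.0, 0.0]
force: [2.7, 0.5, 0.7]
finger_gap: 0.0427
grasp_force: 62.4
time: 15.5
ee_pos: [0.5213, -0.2032, 0.2397]
tool_rot: [0.992, -0.125, -0.0, 0.0]
force: [-0.5, -0.1, -0.0]
finger_gap: 0.0855
grasp_force: 0.0
time: 16.3
ee_pos: [0.5219, -0.2035, 0.3834]
tool_rot: [0.992, -0.125, 0.003, 0.0]
force: [-0.5, 0.2, -0.6]
finger_gap: 0.0849
grasp_force: 0.0
```

View pics/f5.png

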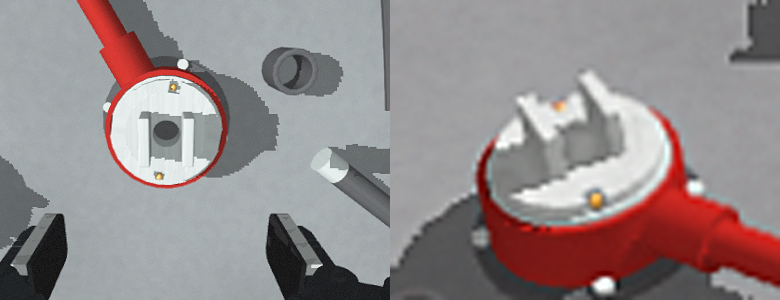

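The ring sits flush with both pins up in its notches, at (173,87) and (159,176) in the wrist crop. The gripper is clear of it, so I'm handing in.

```bash
python3 -c "
from bench import sign_off;print(sign_off())"
```

```text
the job is handed in; nothing more can be done
None
```

The middle-sized guide ring is seated flush in the die stock and turned clockwise about 80°, with both lock pins up in its notches; I let go, backed the gripper clear and handed the job in at about 16 s (verdict not shown).

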